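# Re-rack the hand stamps in reverse order

## Task

The colleague across the desk needs our four hand stamps in the order we see them: move each one from its ink pad in the steel tray to a bay of the wooden rack, one to a bay, in the reverse order, so that the stamp at the left end of the row of pads ends in the bay at the right end of the rack, and so on. Stand each stamp upright on the floor of its bay, let none tip over on the way, and do not knock over the tin canister or shove it aside.

Things in the scene. Friction and masses are not known exactly. Their poses are not given: they have to be found in the camera images.
- stamp_red: loose hand stamp, red handle: round wooden foot 34 mm in diameter, 12 mm high, then a straight round red handle 25 mm in diameter up to 64 mm, domed top at 72 mm; 50 to 100 g. Origin: centre of the foot's underside, z up the handle. Starts upright on the red ink pad, within 8 mm of its middle, any yaw. Pinch the handle about 46 mm above the underside.
- stamp_blue: loose hand stamp, blue handle: round wooden foot 34 mm in diameter, 12 mm high, then a straight round blue handle 25 mm in diameter up to 64 mm, domed top at 72 mm; 50 to 100 g. Origin: centre of the foot's underside, z up the handle. Starts upright on the blue ink pad, within 8 mm of its middle, any yaw. Pinch the handle about 46 mm above the underside.
- stamp_green: loose hand stamp, green handle: round wooden foot 34 mm in diameter, 12 mm high, then a straight round green handle 25 mm in diameter up to 64 mm, domed top at 72 mm; 50 to 100 g. Origin: centre of the foot's underside, z up the handle. Starts upright on the green ink pad, within 8 mm of its middle, any yaw. Pinch the handle about 46 mm above the underside.
- stamp_black: loose hand stamp, black handle: round wooden foot 34 mm in diameter, 12 mm high, then a straight round black handle 25 mm in diameter up to 64 mm, domed top at 72 mm; 50 to 100 g. Origin: centre of the foot's underside, z up the handle. Starts upright on the black ink pad, within 8 mm of its middle, any yaw. Pinch the handle about 46 mm above the underside.
- pad_red: red ink pad, 54 x 54 x 11 mm high, fixed; the red stamp starts on it. Origin: centre of its underside, 3 mm above the desk. The four pads, in shuffled order, form a straight row at 60 mm pitch along their y axes (+y: the left as the robot sees it, within 0.3 rad), in a fixed steel tray 72 x 256 mm, rim 10 mm high.
- pad_blue: blue ink pad, 54 x 54 x 11 mm high, fixed; the blue stamp starts on it. Origin: centre of its underside, 3 mm above the desk. The four pads, in shuffled order, form a straight row at 60 mm pitch along their y axes (+y: the left as the robot sees it, within 0.3 rad), in a fixed steel tray 72 x 256 mm, rim 10 mm high.
- pad_green: green ink pad, 54 x 54 x 11 mm high, fixed; the green stamp starts on it. Origin: centre of its underside, 3 mm above the desk. The four pads, in shuffled order, form a straight row at 60 mm pitch along their y axes (+y: the left as the robot sees it, within 0.3 rad), in a fixed steel tray 72 x 256 mm, rim 10 mm high.
- pad_black: black ink pad, 54 x 54 x 11 mm high, fixed; the black stamp starts on it. Origin: centre of its underside, 3 mm above the desk. The four pads, in shuffled order, form a straight row at 60 mm pitch along their y axes (+y: the left as the robot sees it, within 0.3 rad), in a fixed steel tray 72 x 256 mm, rim 10 mm high.
- rack: fixed low wooden rack, 66 mm (x) by 240 mm (y), 20 mm high, left or right of the steel tray. Origin: centre of its underside; +y: the left as the robot sees it, within 0.3 rad. Four open bays, 50 x 50 mm, centred at x = 0, y = -87, -29, +29, +87 mm; bay floor 8 mm above the origin; walls and dividers 8 mm thick rise 12 mm above that floor.
- canister: bystander: steel tin canister with a brass-coloured screw lid, loose, upright, 78 mm in diameter, 105 mm high, about 350 g, standing beyond the tray and the rack. Origin: centre of its underside.
Things that resemble listed ones, but are neither listed nor needed, are in the scene too. Of the things that look like the stamp_blue, the smaller one is meant. Of the things that look like the pad_blue, the larger one is meant.

How it is judged:
At the end, for the whole second after the job is handed in: Each stamp stands released, at rest and upright (0.1 rad) on a bay's floor of the rack (4 mm in height, 12 mm from the bay's centre along each rack axis), in the reverse order of the pads: leftmost pad's stamp in the rightmost bay, and so on (x of stamp_red in the frame of rack between -0.012 and 0.012 m and z of stamp_red in the frame of rack between 0.004 and 0.012 m and angle between each of stamp_red, stamp_blue, stamp_green, stamp_black's own z axis and vertical below 0.1 rad and linear speed of each of stamp_red, stamp_blue, stamp_green, stamp_black below 0.02 m/s and angular speed of each of stamp_red, stamp_blue, stamp_green, stamp_black below 0.3 rad/s and contact force between the fingers and stamp_red below 0.05 N and ((y of any of pad_blue, pad_green, pad_black in the frame of pad_red above 0.15 m and y of stamp_red in the frame of rack between 0.075 and 0.099 m) or (y of any of pad_blue, pad_green, pad_black in the frame of pad_red above 0.09 m and y of each of pad_blue, pad_green, pad_black in the frame of pad_red below 0.15 m and y of stamp_red in the frame of rack between 0.017 and 0.041 m) or (y of any of pad_blue, pad_green, pad_black in the frame of pad_red above 0.03 m and y of each of pad_blue, pad_green, pad_black in the frame of pad_red below 0.09 m and y of stamp_red in the frame of rack between -0.041 and -0.017 m) or (y of each of pad_blue, pad_green, pad_black in the frame of pad_red below 0.03 m and y of stamp_red in the frame of rack between -0.099 and -0.075 m)) and x of stamp_blue in the frame of rack between -0.012 and 0.012 m and z of stamp_blue in the frame of rack between 0.004 and 0.012 m and contact force between the fingers and stamp_blue below 0.05 N and ((y of any of pad_red, pad_green, pad_black in the frame of pad_blue above 0.15 m and y of stamp_blue in the frame of rack between 0.075 and 0.099 m) or (y of any of pad_red, pad_green, pad_black in the frame of pad_blue above 0.09 m and y of each of pad_red, pad_green, pad_black in the frame of pad_blue below 0.15 m and y of stamp_blue in the frame of rack between 0.017 and 0.041 m) or (y of any of pad_red, pad_green, pad_black in the frame of pad_blue above 0.03 m and y of each of pad_red, pad_green, pad_black in the frame of pad_blue below 0.09 m and y of stamp_blue in the frame of rack between -0.041 and -0.017 m) or (y of each of pad_red, pad_green, pad_black in the frame of pad_blue below 0.03 m and y of stamp_blue in the frame of rack between -0.099 and -0.075 m)) and x of stamp_green in the frame of rack between -0.012 and 0.012 m and z of stamp_green in the frame of rack between 0.004 and 0.012 m and contact force between the fingers and stamp_green below 0.05 N and ((y of any of pad_red, pad_blue, pad_black in the frame of pad_green above 0.15 m and y of stamp_green in the frame of rack between 0.075 and 0.099 m) or (y of any of pad_red, pad_blue, pad_black in the frame of pad_green above 0.09 m and y of each of pad_red, pad_blue, pad_black in the frame of pad_green below 0.15 m and y of stamp_green in the frame of rack between 0.017 and 0.041 m) or (y of any of pad_red, pad_blue, pad_black in the frame of pad_green above 0.03 m and y of each of pad_red, pad_blue, pad_black in the frame of pad_green below 0.09 m and y of stamp_green in the frame of rack between -0.041 and -0.017 m) or (y of each of pad_red, pad_blue, pad_black in the frame of pad_green below 0.03 m and y of stamp_green in the frame of rack between -0.099 and -0.075 m)) and x of stamp_black in the frame of rack between -0.012 and 0.012 m and z of stamp_black in the frame of rack between 0.004 and 0.012 m and contact force between the fingers and stamp_black below 0.05 N and ((y of any of pad_red, pad_blue, pad_green in the frame of pad_black above 0.15 m and y of stamp_black in the frame of rack between 0.075 and 0.099 m) or (y of any of pad_red, pad_blue, pad_green in the frame of pad_black above 0.09 m and y of each of pad_red, pad_blue, pad_green in the frame of pad_black below 0.15 m and y of stamp_black in the frame of rack between 0.017 and 0.041 m) or (y of any of pad_red, pad_blue, pad_green in the frame of pad_black above 0.03 m and y of each of pad_red, pad_blue, pad_green in the frame of pad_black below 0.09 m and y of stamp_black in the frame of rack between -0.041 and -0.017 m) or (y of each of pad_red, pad_blue, pad_green in the frame of pad_black below 0.03 m and y of stamp_black in the frame of rack between -0.099 and -0.075 m))); the robot touches nothing.
It fails at once if a stamp tips over (more than 0.9 rad from upright) (angle between any of stamp_red, stamp_blue, stamp_green, stamp_black's own z axis and vertical above 0.9 rad).
It fails at once if the tin canister is shifted by more than 30 mm or tilted by more than 0.3 rad (distance of canister from where it was at the start of the episode above 0.03 m or angle between canister's own z axis and vertical above 0.3 rad).
It also fails if it takes over 104 s, if anything falls off the work surface, if the arm or the gripper's body presses on something with over 40 N, if the wrist force passes 120 N, or if a joint passes its speed limit or range.

## Robot

A 6-joint arm with a two-finger parallel gripper is mounted at the origin on the work surface. World frame = base frame: x ahead of the robot, y to its left, z up, the work surface at z = 0. Lengths are in m, angles in rad, forces in N, time in s.
With the tool pointing down it reaches from about 0.425 to 1.125 m from the base axis. Payload 14.9 kg.
Tool frame: the origin (TCP) lies at the very end of the fingers, on their centre line; the grasp point (between the pads) lies 19 mm behind it; z points along the fingers, y is the line along which they close (so a half turn about z gives the same grasp; the last joint's range is limited). The gripper opens to 91 mm and grips with 3 to 60 N. Pads are 32 mm wide; open, the fingers measure 118 mm over their backs; the gripper's body (76 mm by 178 mm) begins 60 mm behind the grasp point.
Start: joints at [1.205, 0.379, 1.734, -0, 1.028, -0.033], TCP at [0.229, 0.662, 0.214] pointing down, gripper open.
Joint ranges: [-2.77, 2.77], [-0.74, 2.19], [0, 2.66], [-1.06, 4.2], [0.31, 2.87], [-3.08, 3.08]. Speed limits (rad/s): [1.89, 1.89, 2.39, 3.14, 3.14, 3.14].

## Interface

Orientations are given as a unit quaternion [w, x, y, z].
In Python, from workcell import arm, viewer gives the robot as it stands.
- The arm moves only by the shell command python3 -m inch 'ROWS' [OPENING] [FORCE]. ROWS is text: rows parted by semicolons, each of 4 numbers parted by spaces: the shift along the world's x, y, z in units of 30 mm (1.0 is 30 mm), then the turn about the world's z in degrees. In form: x y z roll; .... A call has 1 to 5 rows; each row shifts and turns the commanded pose from where the row before left it; what a row does not reach is not made up. A row lasts 1/8 s, in which the tool goes at most 62.5 mm and 10.7 degrees, less where a joint would pass 70% of its speed; a pose out of reach is approached as far as the arm can. A call is refused whole if a number of a shift passes 1 or a number of a turn 10.7, either way. A call with a gripper value outside its range is refused whole. OPENING is the opening, from 0 (shut) to 1 (fully open), set as the call begins (- or left out, the last holds). The fingers move at their own pace and stop on an object; FORCE is the grip in N (left out, the last holds). Time passes only in rows, so rows that do not move let the fingers close. It gives the time, the measured TCP pose, the force, the opening and the grip force at its end, in the units of the state.
- arm.observe(): the state, without advancing time (a new reading comes with each control period).
- viewer.get_image(name): name is "scene" or "top" or "wrist"; returns a dict with "color" (400x640x3 uint8, red, green, blue), "mtx" (3x3 intrinsics, pixels), "rvec" (rotation vector, rad) and "tvec" (3), from world to camera coordinates, as OpenCV has them. Camera axes: x right, y down, z forward; pixel columns grow to the right and rows downward; lengths in m; the calibration is good to about 2 mm. A picture is of the moment at which its call begins. There is no depth.
- arm.finish_job(): hands the job in; it is judged then, once.
The state is a dict: "clock": time; "qpos": joint angles; "qvel": joint speeds; "tau": joint torques, N m; "ee_pos": TCP position; "tool_rot": TCP orientation; "wrist_force": force on the tool from outside, world axes, zero at the start; "torque": the same for the moment, N m; "opening": finger opening in m; "grasp_force": force on a finger pad.
Only numpy, scipy, OpenCV 4.12 (cv2) and the standard library are available. Lean on these libraries where they do the work, as an engineer would, in place of code of your own. Each camera call takes 0.05 s, during which the arm holds its last target. There are 200 camera calls.

## Working session

There is one attempt and no reset: what is moved stays moved. The work goes in short steps, Python scripts to look and compute and a shell command to move; the robot and the scene stay as the last step left them, time stands still between calls to the robot, and variables do not carry over. Pictures are saved under pics/ and viewed, at most 14 in all, crops included, and the job is handed in when it is done.

```bash
ls; mkdir -p pics
cat > h.py <<'E'
import numpy as np, cv2
from workcell import arm, viewer
def ray(im,px,z):
    R,_=cv2.Rodrigues(np.array(im["rvec"],float)); t=np.array(im["tvec"],float).ravel()
    p=cv2.undistortPoints(np.array([[px]],float),np.array(im["mtx"]),None).ravel()
    d=R.T@np.array([p[0],p[1],1]); c=-R.T@t
    return c+d*(z-c[2])/d[2]
def proj(im,P):
    return cv2.projectPoints(np.array([P],float),np.array(im["rvec"],float),np.array(im["tvec"],float),np.array(im["mtx"]),None)[0].ravel()
E
python3 - <<'E'
from h import *
import pickle
for n in ("top","scene"):
    im=viewer.get_image(n); pickle.dump(im,open(n+".pkl","wb"))
    cv2.imwrite(f"pics/{n}0.png",im["color"][:,:,::-1])
s=arm.observe(); print(s["clock"],s["ee_pos"],s["tool_rot"],s["opening"])
E
```

```text
pics
0.1 [0.22853971 0.6612605  0.21337669] [-1.05757671e-04  1.65629744e-01  9.86187890e-01 -4.71503361e-04] 0.09108064024994271
```

View pics/top0.png

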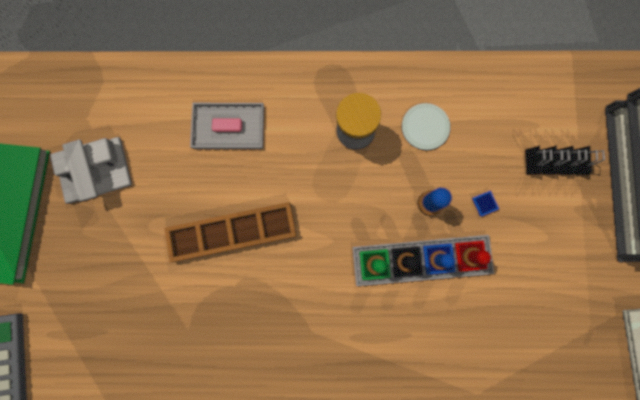

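View pics/scene0.png

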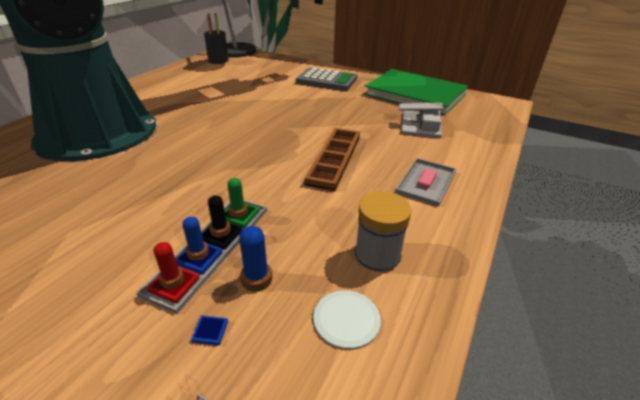

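The top view (robot at the bottom) shows the tray's row from the left: green (376,265), black (406,262), blue (440,260), red (473,257). The rack is on the left, about (232,232). The decoys are a big blue stamp at (435,203) and a small blue pad at (486,203). The canister is at (358,120).

Run:
```python
from h import *
import pickle
from scipy.spatial.transform import Rotation as Ro
t=pickle.load(open("top.pkl","rb")); s=pickle.load(open("scene.pkl","rb"))
for n,i in (("top",t),("scene",s)):
    R,_=cv2.Rodrigues(np.array(i["rvec"],float)); print(n,(-R.T@np.array(i["tvec"]).ravel()).round(3),i["mtx"][0][0])
for nm,px,z in [("g",(376,265),.014),("k",(406,262),.014),("b",(440,260),.014),("r",(473,257),.014),("rackL",(166,247),.02),("rackR",(297,220),.02),("can",(358,115),.105),("dec",(441,197),.09)]: print(nm,ray(t,px,z).round(4))
q=arm.observe()["tool_rot"]; print(Ro.from_quat(np.r_[q[1:],q[0]]).as_matrix().round(3))
c=t["color"][225:295,345:505]; a=cv2.resize(c,None,fx=5,fy=5,interpolation=cv2.INTER_CUBIC)
cv2.imwrite("pics/tc.png",a[:,:,::-1])
c=s["color"][165:315,130:280]; cv2.imwrite("pics/sc.png",cv2.resize(c,None,fx=4,fy=4,interpolation=cv2.INTER_CUBIC)[:,:,::-1])
# rack: wood brown darker
c=t["color"][195:275,155:310]; cv2.imwrite("pics/rc.png",cv2.resize(c,None,fx=5,fy=5,interpolation=cv2.INTER_CUBIC)[:,:,::-1])
```

```text
top [ 0.545 -0.01   0.796] 415.5761700215203
scene [ 0.906 -0.496  0.455] 380.94957262960514
g [ 0.5207 -0.0899  0.014 ]
k [ 0.5266 -0.1455  0.014 ]
b [ 0.5308 -0.2084  0.014 ]
r [ 0.5369 -0.2694  0.014 ]
rackL [0.5506 0.3019 0.02  ]
rackR [0.6028 0.0578 0.02  ]
can [ 0.778  -0.0515  0.105 ]
dec [ 0.6386 -0.1937  0.09  ]
[[-0.945  0.327 -0.   ]
 [ 0.327  0.945 -0.001]
 [ 0.    -0.001 -1.   ]]
```

View pics/tc.png

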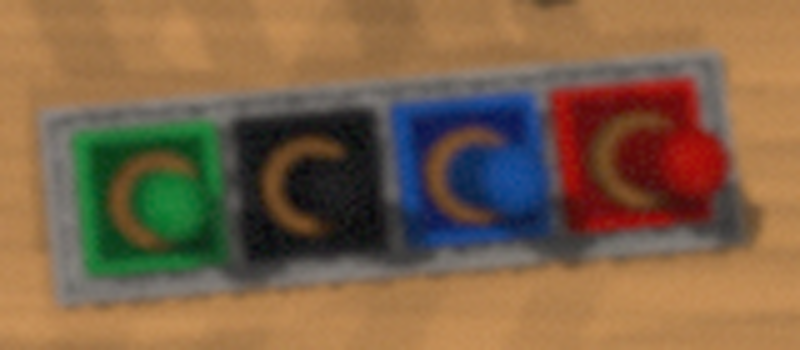

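View pics/sc.png

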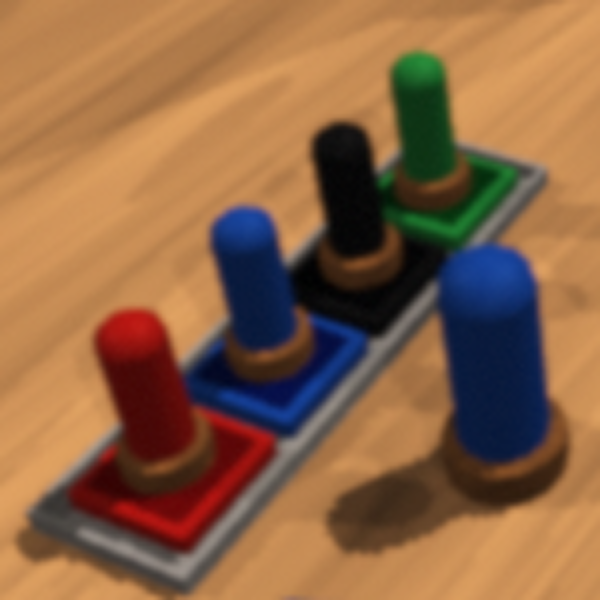

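View pics/rc.png

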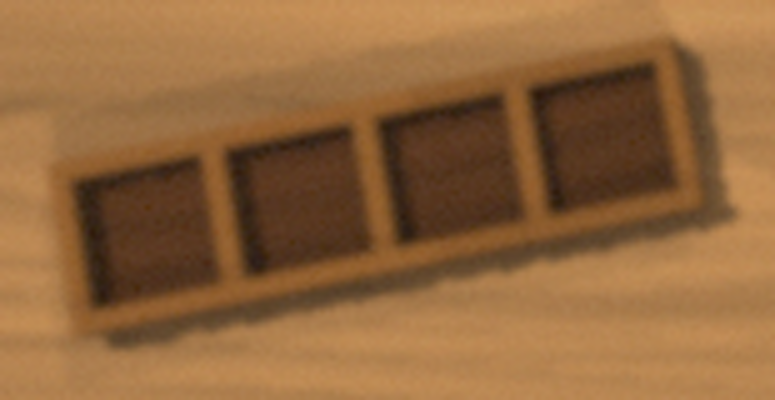

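The crops show feet as crescents and dome centres at green (175,205), black (335,187), blue (515,178), red (695,162). In the rack crop, the rim's top corners are (52,165), (670,40), (703,205), (80,330). Next I measure, with checks against known sizes.

Run:
```python
from h import *
import pickle
t=pickle.load(open("top.pkl","rb")); s=pickle.load(open("scene.pkl","rb"))
T=lambda p,o:((p[0]+.5)/5-.5+o[0],(p[1]+.5)/5-.5+o[1])
hsv=cv2.cvtColor(t["color"],cv2.COLOR_RGB2HSV)
# rack
C=np.array([ray(t,T(p,(155,195)),.02)[:2] for p in [(52,165),(670,40),(703,205),(80,330)]])
print("corners",C.round(3).tolist(),"sides",[np.linalg.norm(C[i]-C[(i+1)%4]).round(3) for i in range(4)])
c=C.mean(0); y=(C[0]+C[3]-C[1]-C[2]); y/=np.linalg.norm(y); print("rack",c.round(4),"yaw",np.degrees(np.arctan2(-y[0],y[1])).round(2))
for k in (87,29,-29,-87): print(" bay",k,(c+y*k/1000).round(4))
# dark bay blobs check
m=((hsv[...,2]<105)&(hsv[...,1]>90)).astype(np.uint8); m[:, :155]=0;m[:,310:]=0;m[:195]=0;m[275:]=0
n,l,st,ce=cv2.connectedComponentsWithStats(m)
for i in range(1,n):
    if st[i,4]>150: print(" blob",st[i,4],ray(t,ce[i],.012)[:2].round(4))
# stamps
dome={"g":(175,205),"k":(335,187),"b":(515,178),"r":(695,162)}
sd={"g":(418,75),"k":(340,145),"b":(243,230),"r":(130,333)}
boxes={"g":(95,205,140,255),"k":(255,350,130,240),"b":(415,500,120,228),"r":(582,670,105,215)}
for k in dome:
    x0,x1,y0,y1=[v/5 for v in boxes[k]]
    x0,x1,y0,y1=int(x0+345),int(x1+346),int(y0+225),int(y1+226)
    sub=t["color"][y0:y1,x0:x1].astype(int)
    w=(sub[...,0]>sub[...,2]+35)&(sub[...,1]>sub[...,2]+12)&(sub[...,0]>sub[...,1]+10)
    ys,xs=np.nonzero(w); (cc,r)=cv2.minEnclosingCircle(np.c_[xs+x0,ys+y0].astype(np.float32))
    a=ray(t,cc,.024); d=ray(t,T(dome[k],(345,225)),.080)
    p=(sd[k][0]/4+130-.4,sd[k][1]/4+165-.4); e=ray(s,p,.075)
    print(k,"foot",a[:2].round(4),"r",round(r,1),"dome",d[:2].round(4),"scene",e[:2].round(4))
# tray ends
Q=np.array([ray(t,T(p,(345,225)),.01)[:2] for p in [(42,112),(718,53),(742,240),(62,303)]])
y=(Q[0]+Q[3]-Q[1]-Q[2]);L=np.linalg.norm(y)/2;y/=np.linalg.norm(y);print("tray",Q.mean(0).round(4),"L",L.round(3),"yaw",np.degrees(np.arctan2(-y[0],y[1])).round(2))
for k in (90,30,-30,-90): print(" pad",(Q.mean(0)+y*k/1000).round(4))
```

```text
corners [[0.587, 0.306], [0.636, 0.074], [0.574, 0.061], [0.526, 0.292]] sides [np.float64(0.237), np.float64(0.063), np.float64(0.236), np.float64(0.063)]
rack [0.5804 0.1832] yaw 11.81
 bay 87 [0.5626 0.2683]
 bay 29 [0.5745 0.2115]
 bay -29 [0.5863 0.1548]
 bay -87 [0.5982 0.098 ]
 blob 679 [0.5991 0.1006]
 blob 677 [0.5869 0.1578]
 blob 667 [0.5747 0.2151]
 blob 671 [0.5624 0.2724]
 blob 328 [0.5464 0.1711]
g foot [ 0.5221 -0.0885] r 9.0 dome [ 0.5218 -0.0892] scene [ 0.5214 -0.0874]
k foot [ 0.5278 -0.1447] r 9.8 dome [ 0.5283 -0.1435] scene [ 0.5257 -0.1427]
b foot [ 0.5317 -0.2037] r 8.6 dome [ 0.5318 -0.2045] scene [ 0.5296 -0.202 ]
r foot [ 0.5381 -0.2639] r 10.7 dome [ 0.5377 -0.2654] scene [ 0.535  -0.2629]
tray [ 0.5307 -0.1773] L 0.254 yaw 5.57
 pad [ 0.5219 -0.0877]
 pad [ 0.5278 -0.1475]
 pad [ 0.5336 -0.2072]
 pad [ 0.5394 -0.2669]
```

Foot, dome and scene rays agree to about 3 mm. The pad pitch and rack sides come out at the right sizes. Now I move above green with the fingers closing across the row and half open.

```bash
python3 -m inch '1 -1 0 -6.2;1 -1 0 -6.2;1 -1 0 -6.2;1 -1 0 -6.2;1 -1 0 -6.2' 0.6 20
python3 -m inch '1 -1 0 -6.2;1 -1 0 -6.2;1 -1 0 -6.2;1 -1 0 -6.2;0.8 -1 0 -6.2'
python3 -m inch '0 -1 0 0;0 -1 0 0;0 -1 0 0;0 -1 0 0;0 -1 0 0'
python3 -m inch '0 -1 0 0;0 -1 0 0;0 -1 0 0;0 -1 0 0;0 -1 0 0'
python3 -m inch '0 -1 -0.5 0;0 -1 -0.5 0;0 -1 -0.5 0;0 -1 -0.5 0;0 -1 0 0'
python3 -m inch '0 0 0 0;0 0 0 0'
```

```text
clock: 0.72
ee_pos: [0.3794, 0.5104, 0.2137]
tool_rot: [-0.0, 0.425, 0.905, -0.0]
wrist_force: [0.2, 0.9, 0.2]
opening: 0.0549
grasp_force: 0.0
clock: 1.35
ee_pos: [0.5236, 0.3604, 0.2137]
tool_rot: [-0.0, 0.651, 0.759, -0.0]
wrist_force: [0.7, 0.4, 0.2]
opening: 0.0547
grasp_force: 0.0
clock: 1.98
ee_pos: [0.5224, 0.2106, 0.2137]
tool_rot: [-0.0, 0.65, 0.76, -0.0]
wrist_force: [0.5, 0.3, 0.8]
opening: 0.0546
grasp_force: 0.0
clock: 2.6
ee_pos: [0.5224, 0.0606, 0.2138]
tool_rot: [-0.0, 0.65, 0.76, -0.0]
wrist_force: [0.3, 0.2, -0.5]
opening: 0.0551
grasp_force: 0.0
clock: 3.22
ee_pos: [0.5217, -0.0892, 0.1527]
tool_rot: [-0.001, 0.65, 0.76, -0.001]
wrist_force: [0.6, -0.0, -0.5]
opening: 0.0545
grasp_force: 0.0
clock: 3.48
ee_pos: [0.5226, -0.0881, 0.1538]
tool_rot: [-0.0, 0.65, 0.76, -0.0]
wrist_force: [-0.8, -0.4, -0.3]
opening: 0.0547
grasp_force: 0.0
```

```bash
python3 -m inch '0 0 -0.8 0;0 0 -0.8 0;0 0 -0.8 0;0 0 -0.8 0;0 0 -0.56 0'
python3 -m inch '0 0 0 0;0 0 0 0'
python3 -m inch '0 0 0 0;0 0 0 0;0 0 0 0;0 0 0 0;0 0 0 0' 0.1 20
python3 -m inch '0 0 0.3 0;0 0 0.8 0;0 0 1 0;0 0 1 0;0 0 0.6 0'
```

```text
clock: 4.1
ee_pos: [0.5225, -0.0875, 0.0402]
tool_rot: [-0.0, 0.65, 0.76, -0.0]
wrist_force: [-0.8, -0.5, -0.9]
opening: 0.0548
grasp_force: 0.0
clock: 4.35
ee_pos: [0.5232, -0.0883, 0.0418]
tool_rot: [0.0, 0.65, 0.76, 0.0]
wrist_force: [0.5, 0.4, 0.1]
opening: 0.0546
grasp_force: 0.0
clock: 4.97
ee_pos: [0.5228, -0.0884, 0.0413]
tool_rot: [0.0, 0.65, 0.76, 0.0]
wrist_force: [-0.8, 0.0, 5.3]
opening: 0.0246
grasp_force: 20.0
clock: 5.6
ee_pos: [0.5231, -0.0885, 0.1538]
tool_rot: [0.001, 0.65, 0.76, 0.0]
wrist_force: [-0.5, 0.1, -0.4]
opening: 0.0247
grasp_force: 20.0
```

```bash
python3 -m inch '0.2 0.44 0 0;0.36 0.9 0 0;0.36 0.9 0 0;0.4 1 0 0;0.4 1 0 0'
python3 -m inch '0.4 1 0 0;0.4 1 0 0;0 0 0 0;0 0 0 0'
python3 -m inch '0 0 -0.6 0;0 0 -0.9 0;0 0 -0.9 0;0 0 -0.8 0;0 0 -0.4 0'
python3 -m inch '0 0 -0.2 0;0 0 0 0;0 0 0 0'
python3 - <<'E'
from h import *
im=viewer.get_image("top"); c=im["color"][170:300,140:340]
cv2.imwrite("pics/p1.png",cv2.resize(c,None,fx=4,fy=4)[:,:,::-1])
E
```

```text
clock: 6.22
ee_pos: [0.574, 0.0406, 0.1506]
tool_rot: [-0.001, 0.65, 0.76, -0.001]
wrist_force: [0.6, -1.0, -0.0]
opening: 0.0241
grasp_force: 20.0
clock: 6.72
ee_pos: [0.5975, 0.099, 0.151]
tool_rot: [-0.001, 0.65, 0.76, -0.001]
wrist_force: [0.9, 0.4, -0.3]
opening: 0.0242
grasp_force: 20.0
clock: 7.35
ee_pos: [0.597, 0.0981, 0.0419]
tool_rot: [-0.001, 0.65, 0.76, -0.001]
wrist_force: [0.5, 0.4, -0.5]
opening: 0.0248
grasp_force: 20.0
clock: 7.72
ee_pos: [0.5988, 0.0989, 0.0388]
tool_rot: [0.0, 0.65, 0.76, 0.0]
wrist_force: [0.4, 0.0, -0.8]
opening: 0.0248
grasp_force: 20.0
```

View pics/p1.png

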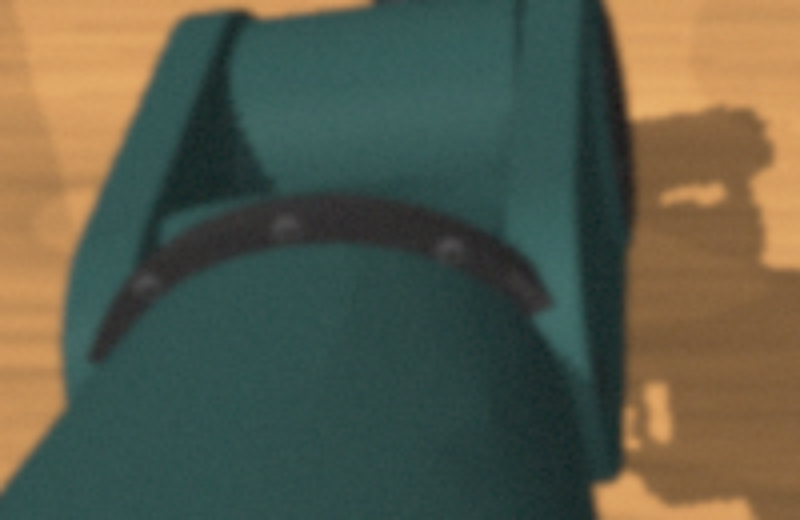

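The arm hides the rack in the top view. The tool is in place with no side force, about 3 mm above the floor, so I lower it, release, retreat and look.

```bash
python3 -m inch '0 0 -0.1 0;0 0 0 0;0 0 0 0'
python3 -m inch '0 0 0 0;0 0 0 0;0 0 0 0;0 0 0 0' 0.6
python3 -m inch '0 0 0.4 0;0 0 0.8 0;0 0 1 0;0 0 1 0;0 0 0.7 0'
python3 -m inch '-0.4 -1 0 0;-0.4 -1 0 0;-0.4 -1 0 0;-0.4 -1 0 0;-0.4 -1 0 0'
python3 -m inch '-0.37 -1 0 0;0 -1 0 0;0 -1 0 0;0 -0.1 0 0;0 0 0 0'
python3 - <<'E'
from h import *
im=viewer.get_image("top"); c=im["color"][190:280,150:330]
cv2.imwrite("pics/p2.png",cv2.resize(c,None,fx=4,fy=4)[:,:,::-1])
E
```

```text
clock: 8.15
ee_pos: [0.5986, 0.0989, 0.0353]
tool_rot: [0.0, 0.65, 0.76, 0.0]
wrist_force: [0.0, 0.2, 1.4]
opening: 0.0245
grasp_force: 20.0
clock: 8.65
ee_pos: [0.5982, 0.0988, 0.0351]
tool_rot: [-0.0, 0.65, 0.76, -0.0]
wrist_force: [0.1, -1.2, 0.2]
opening: 0.0548
grasp_force: 0.0
clock: 9.28
ee_pos: [0.5987, 0.0988, 0.1542]
tool_rot: [0.001, 0.65, 0.76, 0.001]
wrist_force: [0.3, 0.2, -0.2]
opening: 0.0549
grasp_force: 0.0
clock: 9.9
ee_pos: [0.5378, -0.0521, 0.1525]
tool_rot: [0.0, 0.65, 0.76, -0.0]
wrist_force: [0.5, 0.3, 0.7]
opening: 0.0548
grasp_force: 0.0
clock: 10.52
ee_pos: [0.527, -0.144, 0.1522]
tool_rot: [-0.0, 0.65, 0.76, -0.0]
wrist_force: [0.2, -0.6, 0.1]
opening: 0.0552
grasp_force: 0.0
```

View pics/p2.png

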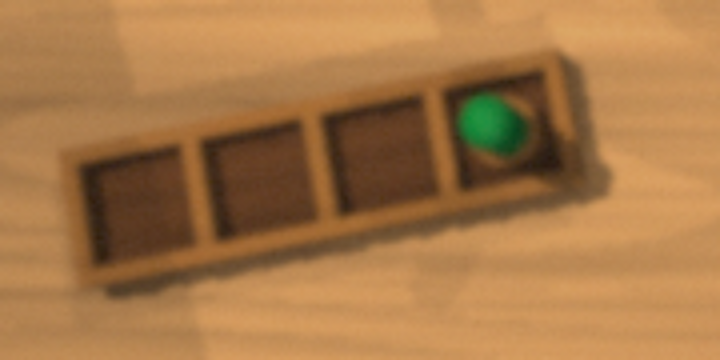

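Green stands upright and centred in the right-hand bay (490,125). Next is black.

```bash
python3 -m inch '0 0 -0.8 0;0 0 -0.8 0;0 0 -0.8 0;0 0 -0.8 0;0 0 -0.52 0'
python3 -m inch '0 0 0 0;0 0 0 0'
python3 -m inch '0 0 0 0;0 0 0 0;0 0 0 0;0 0 0 0;0 0 0 0' 0.1 20
python3 -m inch '0 0 0.3 0;0 0 0.8 0;0 0 1 0;0 0 1 0;0 0 0.6 0'
python3 -m inch '0.1 0.5 0 0;0.2 1 0 0;0.2 1 0 0;0.2 1 0 0;0.2 1 0 0'
python3 -m inch '0.2 1 0 0;0.2 1 0 0;0.2 1 0 0;0.2 1 0 0;0.2 1 0 0'
python3 -m inch '0.06 0.5 0 0;0 0 0 0;0 0 0 0'
```

```text
clock: 11.2
ee_pos: [0.5269, -0.1433, 0.0395]
tool_rot: [-0.0, 0.65, 0.76, -0.0]
wrist_force: [0.0, 0.1, -0.4]
opening: 0.0546
grasp_force: 0.0
clock: 11.45
ee_pos: [0.5276, -0.1442, 0.0412]
tool_rot: [0.0, 0.65, 0.76, 0.0]
wrist_force: [0.2, -0.6, -0.5]
opening: 0.0552
grasp_force: 0.0
clock: 12.08
ee_pos: [0.5273, -0.1442, 0.0407]
tool_rot: [0.0, 0.65, 0.76, 0.0]
wrist_force: [-0.4, -0.3, 4.5]
opening: 0.0245
grasp_force: 20.0
clock: 12.7
ee_pos: [0.5276, -0.1443, 0.1533]
tool_rot: [0.001, 0.65, 0.76, 0.0]
wrist_force: [-0.1, -0.5, -1.2]
opening: 0.025
grasp_force: 20.0
clock: 13.32
ee_pos: [0.5535, -0.0073, 0.1501]
tool_rot: [-0.001, 0.65, 0.76, -0.001]
wrist_force: [-0.0, -0.3, -1.6]
opening: 0.0246
grasp_force: 20.0
clock: 13.95
ee_pos: [0.5833, 0.1426, 0.1499]
tool_rot: [-0.001, 0.65, 0.76, -0.001]
wrist_force: [-0.3, -0.2, -1.0]
opening: 0.0247
grasp_force: 20.0
clock: 14.32
ee_pos: [0.5856, 0.1552, 0.1511]
tool_rot: [-0.0, 0.65, 0.76, -0.0]
wrist_force: [0.2, 0.4, -0.8]
opening: 0.0246
grasp_force: 20.0
```

```bash
python3 -m inch '0 0 -0.6 0;0 0 -0.9 0;0 0 -0.9 0;0 0 -0.8 0;0 0 -0.4 0'
python3 -m inch '0 0 -0.2 0;0 0 -0.1 0;0 0 0 0;0 0 0 0'
python3 -m inch '0 0 0 0;0 0 0 0;0 0 0 0;0 0 0 0' 0.6
python3 -m inch '0 0 0.4 0;0 0 0.8 0;0 0 1 0;0 0 1 0;0 0 0.7 0'
python3 -m inch '-0.15 -1 0 0;-0.15 -1 0 0;-0.15 -1 0 0;-0.15 -1 0 0;-0.15 -1 0 0'
python3 -m inch '-0.15 -1 0 0;-0.15 -1 0 0;-0.15 -1 0 0;-0.15 -1 0 0;-0.15 -1 0 0'
python3 -m inch '-0.15 -1 0 0;-0.15 -0.96 0 0;0 0 0 0;0 0 0 0'
```

```text
clock: 14.95
ee_pos: [0.5849, 0.155, 0.0414]
tool_rot: [-0.001, 0.65, 0.76, -0.001]
wrist_force: [0.0, -0.6, -0.5]
opening: 0.0242
grasp_force: 20.0
clock: 15.45
ee_pos: [0.5864, 0.1559, 0.0351]
tool_rot: [0.0, 0.65, 0.76, 0.0]
wrist_force: [-0.8, -0.2, -1.3]
opening: 0.0247
grasp_force: 20.0
clock: 15.95
ee_pos: [0.586, 0.1558, 0.0346]
tool_rot: [0.0, 0.65, 0.76, 0.0]
wrist_force: [-0.5, -0.2, -1.0]
opening: 0.0544
grasp_force: 0.0
clock: 16.58
ee_pos: [0.5864, 0.1559, 0.1537]
tool_rot: [0.0, 0.65, 0.76, 0.001]
wrist_force: [-0.7, -0.1, -0.1]
opening: 0.0547
grasp_force: 0.0
clock: 17.2
ee_pos: [0.5632, 0.0048, 0.1519]
tool_rot: [0.0, 0.65, 0.76, -0.0]
wrist_force: [0.8, -0.1, 0.1]
opening: 0.0545
grasp_force: 0.0
clock: 17.82
ee_pos: [0.5407, -0.1452, 0.1519]
tool_rot: [0.0, 0.65, 0.76, 0.0]
wrist_force: [0.1, -0.7, -0.1]
opening: 0.055
grasp_force: 0.0
clock: 18.32
ee_pos: [0.5319, -0.2026, 0.1516]
tool_rot: [-0.0, 0.65, 0.76, -0.0]
wrist_force: [0.3, 0.1, 0.3]
opening: 0.0547
grasp_force: 0.0
```

```bash
python3 -m inch '0 0 -0.8 0;0 0 -0.8 0;0 0 -0.8 0;0 0 -0.8 0;0 -0.03 -0.5 0'
python3 -m inch '0 0 0 0;0 0 0 0'
python3 -m inch '0 0 0 0;0 0 0 0;0 0 0 0;0 0 0 0;0 0 0 0' 0.1 20
python3 -m inch '0 0 0.3 0;0 0 0.8 0;0 0 1 0;0 0 1 0;0 0 0.6 0'
python3 -m inch '0.1 0.5 0 0;0.1 1 0 0;0.1 1 0 0;0.1 1 0 0;0.1 1 0 0'
python3 -m inch '0.1 1 0 0;0.1 1 0 0;0.1 1 0 0;0.1 1 0 0;0.1 1 0 0'
python3 -m inch '0.1 1 0 0;0.1 1 0 0;0.1 1 0 0;0.1 1 0 0;0.05 0.36 0 0'
python3 -m inch '0 0 0 0;0 0 0 0'
```

```text
clock: 18.95
ee_pos: [0.5318, -0.2029, 0.0396]
tool_rot: [-0.001, 0.649, 0.76, -0.0]
wrist_force: [0.7, -0.0, 0.4]
opening: 0.0546
grasp_force: 0.0
clock: 19.2
ee_pos: [0.5325, -0.2039, 0.0413]
tool_rot: [0.0, 0.65, 0.76, 0.0]
wrist_force: [0.0, 0.8, -0.0]
opening: 0.0549
grasp_force: 0.0
clock: 19.82
ee_pos: [0.5321, -0.204, 0.0407]
tool_rot: [0.0, 0.65, 0.76, 0.0]
wrist_force: [-1.2, 0.5, 5.0]
opening: 0.0244
grasp_force: 20.0
clock: 20.45
ee_pos: [0.5324, -0.204, 0.1533]
tool_rot: [0.001, 0.65, 0.76, 0.0]
wrist_force: [-0.2, 0.7, -2.0]
opening: 0.0248
grasp_force: 20.0
clock: 21.08
ee_pos: [0.5462, -0.067, 0.1501]
tool_rot: [-0.001, 0.65, 0.76, -0.0]
wrist_force: [0.3, -1.7, -1.4]
opening: 0.0243
grasp_force: 20.0
clock: 21.7
ee_pos: [0.561, 0.0829, 0.1501]
tool_rot: [-0.001, 0.65, 0.76, -0.001]
wrist_force: [-0.2, 1.0, -0.9]
opening: 0.0246
grasp_force: 20.0
clock: 22.32
ee_pos: [0.5744, 0.2136, 0.1501]
tool_rot: [-0.001, 0.649, 0.761, -0.001]
wrist_force: [0.1, 0.5, -0.3]
opening: 0.0244
grasp_force: 20.0
clock: 22.58
ee_pos: [0.5751, 0.2112, 0.1511]
tool_rot: [-0.0, 0.65, 0.76, -0.0]
wrist_force: [-0.2, 0.7, -1.1]
opening: 0.0243
grasp_force: 20.0
```

```bash
python3 -m inch '0 0.03 -0.6 0;0 0 -0.9 0;0 0 -0.9 0;0 0 -0.8 0;0 0 -0.4 0'
python3 -m inch '0 0 -0.2 0;0 0 -0.1 0;0 0 0 0;0 0 0 0'
python3 -m inch '0 0 0 0;0 0 0 0;0 0 0 0;0 0 0 0' 0.6
python3 -m inch '0 0 0.4 0;0 0 0.8 0;0 0 1 0;0 0 1 0;0 0 0.7 0'
python3 -m inch '-0.08 -1 0 0;-0.08 -1 0 0;-0.08 -1 0 0;-0.08 -1 0 0;-0.08 -1 0 0'
python3 -m inch '-0.08 -1 0 0;-0.08 -1 0 0;-0.08 -1 0 0;-0.08 -1 0 0;-0.08 -1 0 0'
python3 -m inch '-0.08 -1 0 0;-0.08 -1 0 0;-0.08 -1 0 0;-0.08 -1 0 0;-0.08 -1 0 0'
python3 -m inch '-0.08 -0.87 0 0;0 0 0 0;0 0 0 0'
```

```text
clock: 23.2
ee_pos: [0.5744, 0.212, 0.0413]
tool_rot: [-0.001, 0.65, 0.76, -0.001]
wrist_force: [0.6, 1.0, -0.2]
opening: 0.0245
grasp_force: 20.0
clock: 23.7
ee_pos: [0.5759, 0.2129, 0.0351]
tool_rot: [0.0, 0.65, 0.76, 0.0]
wrist_force: [0.4, -0.5, -1.0]
opening: 0.0247
grasp_force: 20.0
clock: 24.2
ee_pos: [0.5755, 0.2128, 0.0346]
tool_rot: [0.0, 0.65, 0.76, 0.0]
wrist_force: [-0.4, 0.1, -0.1]
opening: 0.0542
grasp_force: 0.0
clock: 24.82
ee_pos: [0.5759, 0.2129, 0.1536]
tool_rot: [0.0, 0.65, 0.76, 0.001]
wrist_force: [-0.5, 0.6, 1.0]
opening: 0.055
grasp_force: 0.0
clock: 25.45
ee_pos: [0.5633, 0.0618, 0.1518]
tool_rot: [-0.0, 0.65, 0.76, -0.0]
wrist_force: [0.9, -0.3, -0.7]
opening: 0.0546
grasp_force: 0.0
clock: 26.08
ee_pos: [0.5513, -0.0882, 0.1519]
tool_rot: [0.0, 0.65, 0.76, 0.0]
wrist_force: [0.4, 0.5, -0.7]
opening: 0.0551
grasp_force: 0.0
clock: 26.7
ee_pos: [0.5392, -0.2382, 0.1518]
tool_rot: [-0.0, 0.65, 0.76, -0.0]
wrist_force: [-0.2, -0.7, -0.5]
opening: 0.055
grasp_force: 0.0
clock: 27.08
ee_pos: [0.5369, -0.2628, 0.1516]
tool_rot: [-0.0, 0.65, 0.76, 0.0]
wrist_force: [-0.3, 0.0, -0.3]
opening: 0.0548
grasp_force: 0.0
```

```bash
python3 -m inch '0 0 -0.8 0;0 0 -0.8 0;0 0 -0.8 0;0 0 -0.8 0;0 -0.03 -0.5 0'
python3 -m inch '0 0 0 0;0 0 0 0'
python3 -m inch '0 0 0 0;0 0 0 0;0 0 0 0;0 0 0 0;0 0 0 0' 0.1 20
python3 -m inch '0 0 0.3 0;0 0 0.8 0;0 0 1 0;0 0 1 0;0 0 0.6 0'
python3 -m inch '0.05 0.5 0 0;0.05 1 0 0;0.05 1 0 0;0.05 1 0 0;0.05 1 0 0'
python3 -m inch '0.05 1 0 0;0.05 1 0 0;0.05 1 0 0;0.05 1 0 0;0.05 1 0 0'
python3 -m inch '0.05 1 0 0;0.05 1 0 0;0.05 1 0 0;0.05 1 0 0;0.05 1 0 0'
python3 -m inch '0.05 1 0 0;0.05 1 0 0;0 1 0 0;0 0.3 0 0;0 0 0 0'
python3 -m inch '0 0 0 0'
```

```text
clock: 27.7
ee_pos: [0.5368, -0.2631, 0.0395]
tool_rot: [-0.001, 0.65, 0.76, -0.0]
wrist_force: [0.8, -0.3, 0.3]
opening: 0.0549
grasp_force: 0.0
clock: 27.95
ee_pos: [0.5376, -0.2642, 0.0413]
tool_rot: [0.0, 0.65, 0.76, 0.0]
wrist_force: [0.7, 0.1, -0.4]
opening: 0.0546
grasp_force: 0.0
clock: 28.58
ee_pos: [0.5372, -0.2643, 0.0407]
tool_rot: [0.0, 0.65, 0.76, 0.0]
wrist_force: [-1.9, 0.2, 4.8]
opening: 0.0247
grasp_force: 20.0
clock: 29.2
ee_pos: [0.5374, -0.2644, 0.1533]
tool_rot: [0.001, 0.65, 0.76, 0.0]
wrist_force: [-0.1, -0.0, -1.6]
opening: 0.0245
grasp_force: 20.0
clock: 29.82
ee_pos: [0.5437, -0.1272, 0.1501]
tool_rot: [-0.001, 0.65, 0.76, -0.0]
wrist_force: [0.1, 0.4, -0.9]
opening: 0.0247
grasp_force: 20.0
clock: 30.45
ee_pos: [0.5509, 0.0226, 0.1501]
tool_rot: [-0.001, 0.65, 0.76, -0.001]
wrist_force: [0.6, 0.4, -1.3]
opening: 0.0246
grasp_force: 20.0
clock: 31.08
ee_pos: [0.5582, 0.1723, 0.15]
tool_rot: [-0.001, 0.65, 0.76, -0.001]
wrist_force: [-0.2, -0.5, -0.8]
opening: 0.0246
grasp_force: 20.0
clock: 31.7
ee_pos: [0.5617, 0.27, 0.1506]
tool_rot: [-0.0, 0.65, 0.76, -0.001]
wrist_force: [0.7, -0.1, -0.8]
opening: 0.0246
grasp_force: 20.0
clock: 31.82
ee_pos: [0.5622, 0.2691, 0.1511]
tool_rot: [-0.0, 0.65, 0.76, -0.0]
wrist_force: [-0.5, -0.1, -0.5]
opening: 0.0249
grasp_force: 20.0
```

```bash
python3 -m inch '0 0 -0.6 0;0 0 -0.9 0;0 0 -0.9 0;0 0 -0.8 0;0 0 -0.4 0'
python3 -m inch '0 0 -0.2 0;0 0 -0.1 0;0 0 0 0;0 0 0 0'
python3 -m inch '0 0 0 0;0 0 0 0;0 0 0 0;0 0 0 0' 0.6
python3 -m inch '0 0 0.4 0;0 0 0.8 0;0 0 1 0;0 0 1 0;0 0 0.7 0'
python3 -m inch '0 -1 0.5 0;0 -1 0.5 0;0 -1 0 0;0 -1 0 0;0 -1 0 0'
python3 -m inch '0 -1 0 0;0 -1 0 0;0 -1 0 0;0 -1 0 0;0 -1 0 0'
python3 -m inch '0 -1 0 0;0 -1 0 0;0 -1 0 0;0 0 0 0;0 0 0 0'
python3 - <<'E'
from h import *
t=viewer.get_image("top"); s=viewer.get_image("scene")
a=cv2.resize(t["color"][190:280,150:330],None,fx=4,fy=4); b=cv2.resize(s["color"][90:290,240:420],(333,360))
a=cv2.copyMakeBorder(a,0,0,0,0,cv2.BORDER_CONSTANT)
cv2.imwrite("pics/p3.png",np.vstack([cv2.resize(a,(460,230)),cv2.resize(b,(460,360))])[:,:,::-1])
hsv=cv2.cvtColor(t["color"],cv2.COLOR_RGB2HSV)
c=t["color"].astype(int); 
M={"r":(c[...,0]>2.2*c[...,1])&(c[...,0]>100)&(c[...,2]<80),"b":(c[...,2]>1.5*c[...,0])&(c[...,2]>80),"g":(c[...,1]>1.5*c[...,0])&(c[...,1]>70),"k":c.max(2)<50}
bays={"r":(.563,.2695),"b":(.575,.2125),"k":(.5866,.1558),"g":(.5985,.0988)}
for k,m in M.items():
    m=m.astype(np.uint8); m[:195]=0;m[275:]=0;m[:,:155]=0;m[:,310:]=0
    n,l,st,ce=cv2.connectedComponentsWithStats(m)
    if n<2: print(k,"none"); continue
    i=1+st[1:,4].argmax(); print(k,st[i,4],"handle mid-ray",ray(t,ce[i],.065)[:2].round(4),"bay",bays[k])
E
```

```text
clock: 32.45
ee_pos: [0.5616, 0.2689, 0.0413]
tool_rot: [-0.001, 0.65, 0.76, -0.001]
wrist_force: [-0.1, -0.6, -0.2]
opening: 0.0244
grasp_force: 20.0
clock: 32.95
ee_pos: [0.5629, 0.2699, 0.0351]
tool_rot: [0.0, 0.65, 0.76, 0.0]
wrist_force: [-0.4, 0.4, -1.5]
opening: 0.0243
grasp_force: 20.0
clock: 33.45
ee_pos: [0.5626, 0.2698, 0.0345]
tool_rot: [0.0, 0.65, 0.76, 0.0]
wrist_force: [0.2, -0.1, 0.6]
opening: 0.0547
grasp_force: 0.0
clock: 34.08
ee_pos: [0.563, 0.27, 0.1537]
tool_rot: [0.0, 0.65, 0.76, 0.001]
wrist_force: [-0.1, 0.8, -0.4]
opening: 0.0548
grasp_force: 0.0
clock: 34.7
ee_pos: [0.5624, 0.1188, 0.1819]
tool_rot: [0.0, 0.65, 0.76, 0.0]
wrist_force: [-0.5, 0.2, 0.4]
opening: 0.0545
grasp_force: 0.0
clock: 35.33
ee_pos: [0.5624, -0.0312, 0.1819]
tool_rot: [0.0, 0.65, 0.76, 0.0]
wrist_force: [0.3, 0.9, 0.3]
opening: 0.0548
grasp_force: 0.0
clock: 35.95
ee_pos: [0.5624, -0.1198, 0.1816]
tool_rot: [-0.0, 0.65, 0.76, 0.0]
wrist_force: [-0.6, 0.9, 0.2]
opening: 0.0547
grasp_force: 0.0
r 148 handle mid-ray [0.5639 0.2706] bay (0.563, 0.2695)
b 172 handle mid-ray [0.5758 0.2118] bay (0.575, 0.2125)
g 164 handle mid-ray [0.5983 0.0984] bay (0.5985, 0.0988)
k 186 handle mid-ray [0.5856 0.1522] bay (0.5866, 0.1558)
```

View pics/p3.png

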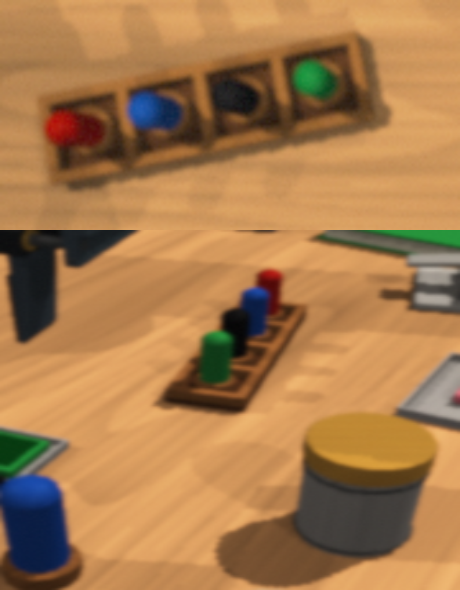

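All four stamps stand upright and within 4 mm of their bay centres, in the order red, blue, black, green from the left (top view at (80,128), (150,110), (235,95), (315,78)). The canister looks undisturbed, so I hand in.

```bash
python3 -c "from workcell import arm; print(arm.finish_job())"
```

```text
the job is handed in; nothing more can be done
None
```

I handed the job in at about 36 s, with all four stamps upright in the rack in reverse order (red, blue, black, green from the left) and the canister apparently undisturbed; the hand-in call returned no verdict.

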